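Fit a snap ring on the next gear axle

TASK

Use the black peg to turn the indexing plate one click counter-clockwise (seen from above), so that the next gear axle, still without a ring, clicks in at the pointer, and let go of the peg. Then take the snap-ring pliers by their handles, squeeze them fully to spread the ring on their tips, and slide the level ring down over that axle to the groove just above the washer. Finish holding it there, handles still squeezed and the ring spread around the groove, resting at most lightly; leave the other things alone.

Things in the scene. Friction and masses are not known exactly. Their poses are not given: they have to be found in the camera images.
- index_base: grey round base of the indexing plate, 184 mm wide, fixed; origin at its centre on the table, z up; its pointer sticks out towards its own -y. On it turns an aluminium plate, 172 mm wide, top 28 mm above the table, with three equal gear axles 60 degrees apart on a 50 mm radius, a middle hub (radius 12, 10 mm high) and a black peg
- turn_plate (a joint): turn of the plate in rad, counter-clockwise from above positive; spring detents hold it at 0 (start) and 1.047 (one click on), stops at -0.15 and 1.20. About 6 N at the peg takes it over the hump half way; within 0.4 rad of a detent it pulls itself in
- peg_top (a point): centre of the top of the black upright peg on the plate, 72 mm from the plate's axis: 12 mm diameter, 44 mm tall, its top 72 mm above the table. It moves with the plate, at the start about 150 degrees counter-clockwise from the pointer
- next_groove (a point): centre of the next axle's ring groove, 58 mm above the table, z up along the axle; moves with the plate, at the start 60 degrees clockwise from the pointer, beside the ringed axle. Axle 28 mm thick, groove 24 mm thick and 6 mm wide, axle end 18 mm above this point. The groove's lower edge, 3 mm below this point, is the top of a washer 38 mm wide; under it a 50 mm brass gear
- pliers: snap-ring pliers, about 230 g, lying level on the rest; origin at the pivot on the underside, +x from handles to ring, z up. Two black handles 10 mm thick, 14 mm high (up from the underside), from 25 to 120 mm behind the pivot. The jaws reach 65 mm ahead of the pivot, up to 11 mm above the underside; there two thin tips point 30 mm down and carry the ring
- lever_l (a joint): squeeze of the handles, angle of each in rad: 0 released (splayed, 56 mm wide over all at handles_mid), 0.2 fully squeezed against a stop (parallel, 28 mm wide over all). Both move together. A spring opens them; about 12 N on each handle at handles_mid holds them fully squeezed. Squeezing spreads the ring
- handles_mid (a point): point between the two handles, 70 mm behind the pivot, at mid height: the place to grip, from above, closing across the handles; fixed in the pliers' frame
- ring_hole (a point): centre of the spread ring's hole, fixed in the pliers' frame: 77 mm ahead of the pivot, 30 mm below the underside, in the ring's mid plane; z is the ring's axis. Split steel ring, 3 mm thick, stays on the tips. Released it is too small for the axle; fully spread it clears the axle by 3 mm all round when this point is on the axle's axis. Its far edge is 21 mm ahead of here
- screwdriver: loose screwdriver 200 mm long lying on the table, bystander
- oil: loose amber glass jar, 44 mm wide and 75 mm high, bystander
- spare_gear: loose brass gear blank, 60 mm wide and 18 mm high, lying on the table, bystander
- front_mark (a point): top of the small steel pointer on the base's rim, 102 mm from the centre, 19 mm above the table: the axle to work on must stand at it
- rest: fixed wooden rest of the pliers: foot 160 x 85 mm, 10 mm high, uprights 50 mm high under the pivot (34 mm long, 36 mm wide) and across under the handles 106 to 120 mm behind it (84 mm wide); axes as the pliers', origin on the table under the pivot
There are look-alikes about, which are no part of the job. What is shaped like the pliers but red is not meant. What is shaped like the index_base but blue is not meant.

How it is judged:
On the way, in this order (a step that is already met when the one before it is completed fails the run):
1. the plate is turned one click, sits in its next detent, and the fingers have let go of it (value of joint turn_plate between 0.977 and 1.117 rad and contact force between the fingers and index_base below 0.5 N), for 0.3 s.
2. the ring, fully spread and level, is over the end of the next axle (value of joint lever_l above 0.16 rad and horizontal distance between ring_hole and next_groove below 0.012 m and z of ring_hole in the frame of next_groove above 0.019 m and angle between the z axis of ring_hole and the z axis of next_groove, either way round below 0.2 rad), for 0.1 s.
At the end, for the whole second after the job is handed in: Plate in its next detent (1.047 +-0.08 rad); gripper holds the pliers squeezed (over 0.16 rad); ring around the next axle within 6 mm of its axis, 3.5 mm below to 2.5 mm above the groove centre, level within 0.15 rad, still, bearing on it with under 12 N (value of joint turn_plate between 0.967 and 1.127 rad and value of joint lever_l above 0.16 rad and contact force between the fingers and pliers above 5 N and horizontal distance between ring_hole and next_groove below 0.006 m and z of ring_hole in the frame of next_groove between -0.0035 and 0.0025 m and angle between the z axis of ring_hole and the z axis of next_groove, either way round below 0.15 rad and contact force between pliers and index_base below 12 N and linear speed of pliers below 0.02 m/s); the arm keeps its last pose, push and grip.
It fails at once if a bystander was pushed more than 30 mm (distance of any of screwdriver, oil, spare_gear from where it was at the start of the episode above 0.03 m).
It also fails if it takes over 54 s, if anything falls off the work surface, if the arm or the gripper's body presses on something with over 40 N, if the wrist force passes 120 N, or if a joint passes its speed limit or range.

ROBOT

A 6-joint arm with a two-finger parallel gripper is mounted at the origin on the work surface. World frame = base frame: x ahead of the robot, y to its left, z up, the work surface at z = 0. Lengths are in m, angles in rad, forces in N, time in s.
With the tool pointing down it reaches from about 0.425 to 0.95 m from the base axis. Payload 3.5 kg.
Tool frame: the origin (TCP) lies midway between the tips of the shut fingers; the grasp point (between the pads) lies behind it (ctrl.grip_depth is the z of the grasp point in the tool frame, in m); z points along the fingers, y is the line along which they close (so a half turn about z gives the same grasp; the last joint's range is limited). The gripper opens to 85 mm and grips with 20 to 120 N. Pads are 22 mm wide; open, the fingers measure 114 mm over their backs; the gripper's body (76 mm by 85 mm) begins 54 mm behind the grasp point. The pads swing forward as they close: fully open they stand 13 mm farther back than shut.
Start: joints at [1.129, 0.286, 1.577, -0, 1.279, -0.15], TCP at [0.194, 0.646, 0.231] pointing down, gripper open.
Joint ranges: [-2.77, 2.77], [-0.9, 2.22], [0.21, 2.48], [-1.53, 4.67], [0.24, 2.81], [-2.84, 2.84]. Speed limits (rad/s): [2.79, 2.79, 3.14, 3.14, 3.14, 3.14].

INTERFACE

Orientations are given as [roll, pitch, yaw] about the fixed x, y, z axes, in that order (R = Rz(yaw) Ry(pitch) Rx(roll)).
In Python, from cell import monitor, optics, ctrl, nets gives the robot as it stands.
- The arm moves only by the shell command python3 -m creep 'ROWS' [FORCE]. ROWS is JSON, a list that holds one entry, the list of rows, each a list of 7 numbers: the turn, a rotation vector about the tool's x, y, z in degrees, then the shift along the tool's x, y, z in m, then the opening, from 0 (shut) to 1 (fully open). A call has 1 to 12 rows; each row shifts and turns the commanded pose from where the row before left it, along the tool's axes as they then stand; what a row does not reach is not made up. A row lasts 1/10 s, in which the tool goes at most 50 mm and 8.59 degrees, less where a joint would pass 70% of its speed; a pose out of reach is approached as far as the arm can. A call with a gripper value outside its range is refused whole. The fingers move at their own pace and stop on an object; FORCE is the grip in N (left out, the last holds). Time passes only in rows, so rows that do not move let the fingers close. It gives the time, the measured TCP pose, the force, the opening and the grip force at its end, in the units of the state.
- monitor.get_obs(): the state, without advancing time (a new reading comes with each control period).
- optics.get_image(name): name is "side" or "top"; returns the picture (384x512x3 uint8, red, green, blue); there is no depth.
- optics.camera_info(name): a dict with "vfov" (degrees; the focal length in pixels is half the picture's height over the tangent of half this angle, whatever the lens; pixels are square), "cx", "cy" (the principal point, pixels), "dist" ([k1, k2, p1, p2, k3] as OpenCV has them; the pictures are not rectified), "R" (3x3) and "t" (3): a world point X has camera coordinates R X + t. Camera axes: x right, y down, z forward; pixel columns grow to the right and rows downward; lengths in m; the calibration is good to about 2 mm. A picture is of the moment at which its call begins. camera_info takes no time and is no camera call.
- ctrl.close_job(): hands the job in; it is judged then, once.
Trained networks look in the newest picture that a camera, given by its name, has taken for a name from the list of things; names that differ only in an ending like _2 or _b are one class to them, and where a whole thing is asked for, a point or a joint stands for the part that bears it (a point fixed in the world has none). Each returns a list of dicts, best first, with "p" (0 to 1); they miss things now and then, are a little off and sometimes report something else, mostly with a low value. They report only what shows in the picture. A call takes as long as a camera call. They do not tell look-alikes from the thing itself.
- nets.cut_out(camera, thing): "pixels" (384x512 bool, what is visible of it) and "at" ([column, row] in pixels, amid what is visible of it).
- nets.pinpoint(camera, thing): "at" ([column, row] in pixels: a listed point, or the origin of a listed thing).
The state is a dict: "time": time; "joint_positions": joint angles; "joint_velocities": joint speeds; "tau": joint torques, N m; "tool_pos": TCP position; "eef_rot": TCP orientation; "ft_force": force on the tool from outside, world axes, zero at the start; "wrist_torque": the same for the moment, N m; "width": finger opening in m; "finger_force": force on a finger pad.
Only numpy, scipy, OpenCV 4.12 (cv2) and the standard library are available. Lean on these libraries where they do the work, as an engineer would, in place of code of your own. Each camera call takes 0.05 s, during which the arm holds its last target. There are 200 camera calls.

## Working session

There is one attempt and no reset: what is moved stays moved. The work goes in short steps, Python scripts to look and compute and a shell command to move; the robot and the scene stay as the last step left them, time stands still between calls to the robot, and variables do not carry over. Pictures are saved under pics/ and viewed, at most 10 in all, crops included, and the job is handed in when it is done.

```bash
ls; mkdir -p pics
cat > h.py <<'E'
import numpy as np, cv2
from cell import monitor, optics, ctrl, nets
from scipy.spatial.transform import Rotation as Rn
def K(c):
    i=optics.camera_info(c); f=192/np.tan(np.radians(i["vfov"])/2)
    return np.array([[f,0,i["cx"]],[0,f,i["cy"]],[0,0,1]]),np.array(i["dist"],float),np.array(i["R"]),np.array(i["t"])
def ray(c,px):
    k,d,R,t=K(c); u=cv2.undistortPoints(np.array([[px]],float),k,d)[0,0]
    return -R.T@t, R.T@np.array([u[0],u[1],1])
def atz(c,px,z):
    o,d=ray(c,px); return o+d*(z-o[2])/d[2]
def proj(c,X):
    k,d,R,t=K(c); return cv2.projectPoints(np.array(X,float).reshape(-1,1,3),cv2.Rodrigues(R)[0],t,k,d)[0][:,0]
def tri(p1,p2,c1="top",c2="side"):
    o1,d1=ray(c1,p1);o2,d2=ray(c2,p2)
    A=np.stack([d1,-d2],1); s=np.linalg.lstsq(A,o2-o1,rcond=None)[0]
    a,b=o1+s[0]*d1,o2+s[1]*d2
    return (a+b)/2,np.linalg.norm(a-b)
E
python3 - <<'E'
from h import *
np.set_printoptions(precision=4,suppress=True)
for c in ("top","side"):
    im=optics.get_image(c); cv2.imwrite(f"pics/{c}0.png",im[:,:,::-1])
    k,d,R,t=K(c); print(c,k[0,0],-R.T@t,R[2])
    for n in ("peg_top","next_groove","front_mark","handles_mid","ring_hole","pliers","index_base"):
        print(c,n,[(np.round(q["at"],1).tolist(),round(q["p"],2)) for q in nets.pinpoint(c,n)])
print(ctrl.grip_depth, monitor.get_obs())
E
```

```text
pics
top 402.5952482589152 [0.4151 0.0066 1.2512] [ 0.0764  0.0172 -0.9969]
top peg_top [([192.1, 175.2], 0.87), ([145.4, 284.6], 0.68)]
top next_groove [([188.3, 304.1], 0.89), ([225.5, 204.1], 0.82)]
top front_mark [([249.0, 190.4], 0.83), ([204.2, 277.6], 0.78)]
top handles_mid [([331.7, 276.4], 0.78), ([334.6, 181.3], 0.63)]
top ring_hole [([286.2, 171.8], 0.87), ([325.4, 223.6], 0.69)]
top pliers [([315.6, 179.9], 0.89), ([328.1, 251.6], 0.77), ([223.4, 204.3], 0.47)]
top index_base [([175.8, 286.3], 0.79), ([218.7, 191.5], 0.73), ([219.4, 109.2], 0.72)]
side 349.2816963298976 [ 0.126  -0.4197  0.6341] [ 0.4733  0.5368 -0.6985]
side peg_top [([80.3, 175.3], 0.76), ([213.2, 148.7], 0.56), ([291.3, 216.6], 0.48)]
side next_groove [([209.8, 181.0], 0.91), ([78.0, 211.5], 0.73)]
side front_mark [([242.9, 197.5], 0.94), ([120.0, 223.9], 0.56)]
side handles_mid [([222.1, 345.1], 0.95), ([332.4, 254.0], 0.87)]
side ring_hole [([279.2, 295.7], 0.71), ([293.3, 215.8], 0.56)]
side pliers [([311.7, 230.9], 0.69), ([253.0, 319.7], 0.57)]
side index_base [([222.2, 185.6], 0.83), ([94.5, 213.7], 0.65), ([309.8, 247.2], 0.23)]
-0.0187 {'time': 0.8, 'joint_positions': array([ 1.129 ,  0.2862,  1.5767,  0.    ,  1.2786, -0.15  ]), 'joint_velocities': array([-0.0017,  0.0013,  0.0007,  0.0004,  0.0008, -0.0002]), 'tau': array([ -0.0003, -40.5922, -29.2916,  -0.0001,   0.0003,  -0.    ]), 'tool_pos': array([0.1941, 0.6465, 0.2314]), 'eef_rot': array([ 3.1415, -0.    ,  2.8498]), 'ft_force': array([ 0.0878, -0.3002, -0.711 ]), 'wrist_torque': array([-0.0108, -0.0426, -0.0017]), 'finger_force': 0.0, 'width': 0.08541232367826243}
```

Run:
```python
import cv2,numpy as np
a=cv2.imread("pics/top0.png");b=cv2.imread("pics/side0.png")
cv2.imwrite("pics/t0.png",cv2.resize(a,(800,600)));
cv2.imwrite("pics/s0.png",cv2.resize(b,(800,600)))
```

```text
(no output)
```

View pics/t0.png

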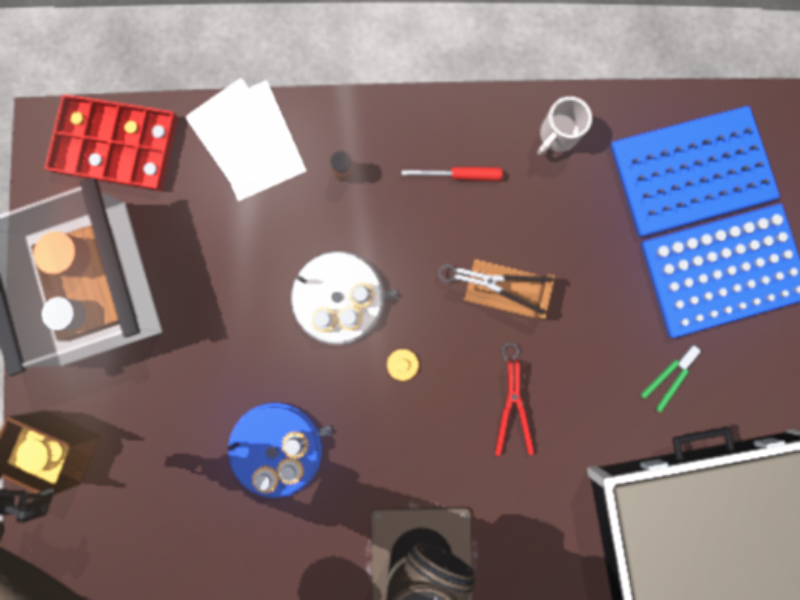

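View pics/s0.png

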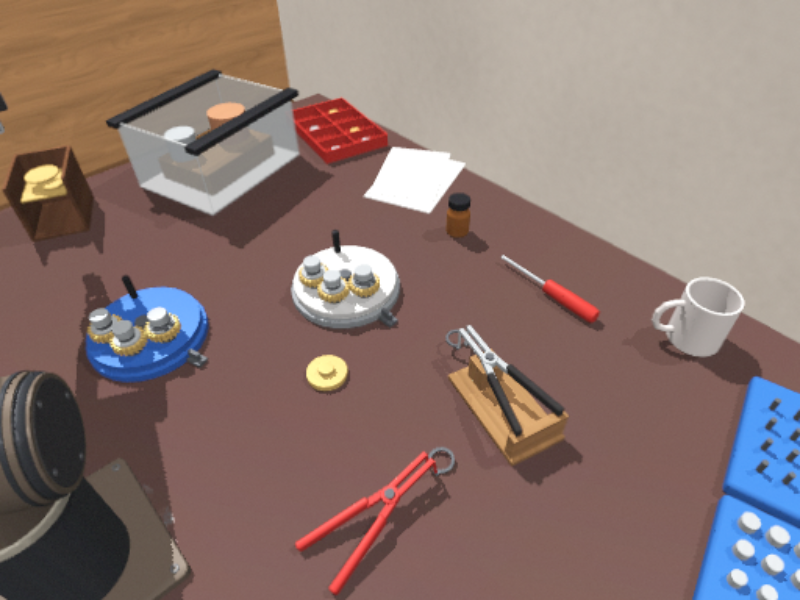

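The candidates are two plates and two pliers:
- **Plates:** the white/grey one is at top px (216,190) and the blue one at (176,289). The grey one fits index_base.
- **Pliers:** the black-handled ones lie on the wooden rest at (316,180), and the red ones are at (330,253). The black-handled ones fit.

Next I fit both poses and confirm them in a crop.

```bash
cat > fit.py <<'E'
from h import *
from scipy.optimize import least_squares
np.set_printoptions(precision=4,suppress=True)
def pick(c,n,near,r=14):
    q=[x for x in nets.pinpoint(c,n) if np.hypot(*(np.array(x["at"])-near))<r]
    return q[0]["at"] if q else None
def fit(model,x0,obs):
    # obs: (cam, name, px); model(x)->{name: world pt}
    f=lambda x:np.concatenate([(proj(c,model(x)[n])[0]-p) for c,n,p in obs])
    s=least_squares(f,x0,loss="soft_l1",x_scale=[.01]*2+[.1]*(len(x0)-2)); return s.x,f(s.x).reshape(-1,2)
def base(x,turn=0):
    g=lambda a,r,z:np.array([x[0]+r*np.cos(a),x[1]+r*np.sin(a),z]); p=x[2]-np.pi/2
    return dict(index_base=g(p,0,0),front_mark=g(p,.102,.019),peg_top=g(p+np.radians(150)+turn,.072,.072),
      next_groove=g(p-np.pi/3+turn,.05,.058))
def pl(x,z=.05):
    g=lambda a,h:np.array([x[0]+a*np.cos(x[2]),x[1]+a*np.sin(x[2]),z+h])
    return dict(pliers=g(0,0),handles_mid=g(-.07,.007),ring_hole=g(.077,-.03))
E
python3 - <<'E'
from fit import *
B=[("top","index_base",(218.7,191.5)),("top","next_groove",(225.5,204.1)),("top","front_mark",(249,190.4)),("top","peg_top",(192.1,175.2)),
("side","index_base",(222.2,185.6)),("side","next_groove",(209.8,181)),("side","front_mark",(242.9,197.5)),("side","peg_top",(213.2,148.7))]
P=[("top","handles_mid",(334.6,181.3)),("top","ring_hole",(286.2,171.8)),("top","pliers",(315.6,179.9)),
("side","handles_mid",(332.4,254)),("side","ring_hole",(293.3,215.8)),("side","pliers",(311.7,230.9))]
xb,r=fit(base,[.55,.1,0],B);print(xb);print(r)
xp,r=fit(pl,[.45,-.2,2],P);print(xp);print(r)
for n in("index_base","next_groove","front_mark","peg_top"):
    d=dict((c,p) for c,m,p in B if m==n);print(n,*tri(d["top"],d["side"]),base(xb)[n])
for n in("handles_mid","ring_hole","pliers"):
    d=dict((c,p) for c,m,p in P if m==n);print(n,*tri(d["top"],d["side"]),pl(xp)[n])
o=[]
for c,x0,y0 in(("top",165,130),("side",170,130)):
    im=cv2.imread(f"pics/{c}0.png");s=4;im=cv2.resize(im[y0:y0+150,x0:x0+200],None,fx=s,fy=s,interpolation=cv2.INTER_CUBIC)
    D=dict(base(xb),**pl(xp))
    for X in D.values():
        p=((proj(c,X)[0]-[x0,y0]+.5)*s).astype(int);cv2.drawMarker(im,tuple(map(int,p)),(255,0,255),0,16,2)
    a=np.linspace(0,6.28,60)
    def circ(C,r,z,col):
        q=((proj(c,np.stack([C[0]+r*np.cos(a),C[1]+r*np.sin(a),0*a+z],1))-[x0,y0]+.5)*s).astype(np.int32);cv2.polylines(im,[q],True,col,1)
    circ(xb,.086,.028,(0,0,255));circ(base(xb)["next_groove"],.014,.076,(0,255,0));circ(base(xb)["peg_top"],.006,.072,(0,255,0))
    cv2.imwrite(f"pics/ov_{c}.png",im)
E
```

```text
[ 0.5066  0.1546 -0.0104]
[[-2.2487 -0.4872]
 [-2.9638 -0.0045]
 [-0.1522 -0.1409]
 [ 0.4485  2.1539]
 [-2.1626  0.1181]
 [ 0.4115  0.681 ]
 [ 1.5784  3.4211]
 [ 1.1389 -0.6727]]
[ 0.5353 -0.1394  1.296 ]
[[ 0.8594  2.6903]
 [ 0.6703  1.2471]
 [-3.2503 -1.5717]
 [-0.4254 -1.5996]
 [ 0.1009  0.5521]
 [ 0.9074 -0.1915]]
index_base [0.5058 0.1459 0.0067] 0.003174810099123471 [0.5066 0.1546 0.    ]
next_groove [0.4602 0.1217 0.068 ] 0.0053703493959907835 [0.4631 0.13   0.058 ]
front_mark [0.5029 0.0525 0.033 ] 0.0028971132450468138 [0.5056 0.0526 0.019 ]
peg_top [0.5471 0.2211 0.0658] 0.007895969330822978 [0.5433 0.2166 0.072 ]
handles_mid [ 0.5246 -0.2057  0.0429] 0.0031910826127979825 [ 0.5163 -0.2067  0.057 ]
ring_hole [ 0.5598 -0.0629  0.0174] 0.001645948600386942 [ 0.5562 -0.0653  0.02  ]
pliers [ 0.5274 -0.1456  0.0617] 0.005144728016100847 [ 0.5353 -0.1394  0.05  ]
```

View pics/ov_top.png

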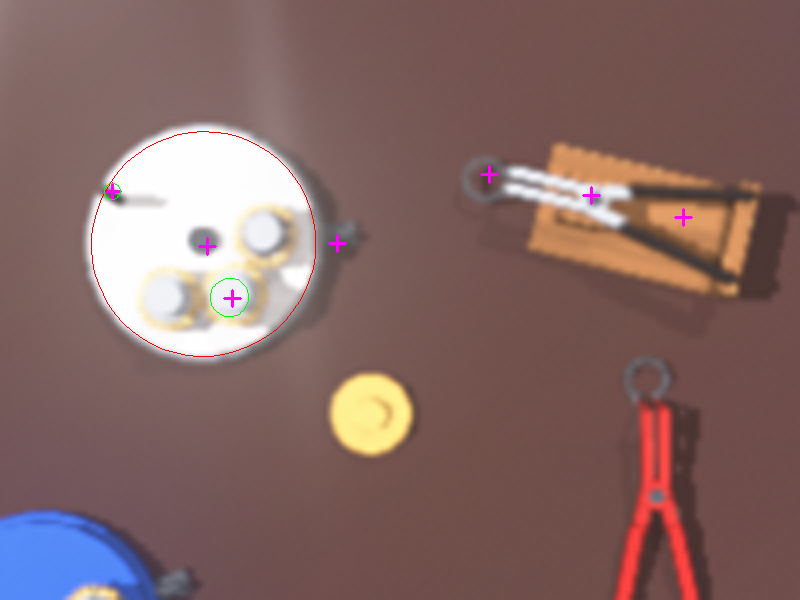

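View pics/ov_side.png

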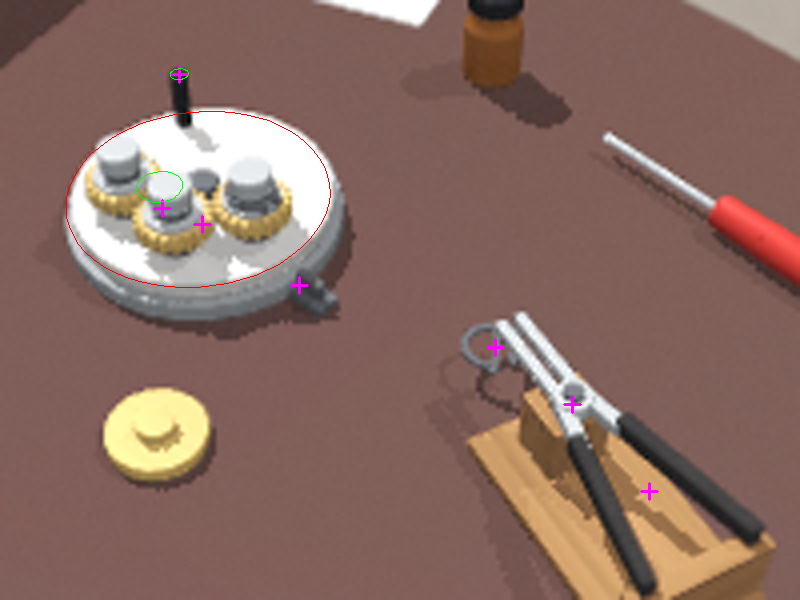

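The crops confirm both targets:
- **Plate:** grey plate at top crop (203,243), black peg at (112,190), ringed axle at the pointer, and the bare next axle at (230,297).
- **Pliers:** black handles, lying on the wooden rest.

I push the peg with shut fingers, going behind it first.

```bash
python3 -m creep '[[[0,0,0,-0.0407,-0.0271,0.006,0],[0,0,0,-0.0407,-0.0271,0.006,0],[0,0,0,-0.0407,-0.0271,0.006,0],[0,0,0,-0.0407,-0.0271,0.006,0],[0,0,0,-0.0407,-0.0271,0.006,0],[0,0,0,-0.0407,-0.0271,0.006,0],[0,0,0,-0.0407,-0.0271,0.006,0],[0,0,0,-0.0407,-0.0271,0.006,0],[0,0,0,-0.0407,-0.0271,0.006,0],[0,0,0,-0.0407,-0.0271,0.006,0],[0,0,0,-0.0407,-0.0271,0.006,0],[0,0,0,-0.0407,-0.0271,0.006,0]]]' 30
```

```text
time: 2.0
tool_pos: [0.5695, 0.1928, 0.1595]
eef_rot: [3.141, 0.001, 2.85]
ft_force: [-0.3, 1.2, 0.0]
width: -0.0
finger_force: 0.0
```

```bash
python3 -m creep '[[[0,0,0,0,0,0.03,0],[0,0,0,0,0,0.03,0],[0,0,0,0,0,0.03,0],[0,0,0,0,0,0.023,0],[0,0,0,0.0089,0.0069,0,0],[0,0,0,0.0099,0.0054,0,0],[0,0,0,0.0106,0.0038,0,0]]]' && python3 -m creep '[[[0,0,0,0.0111,0.0021,0,0],[0,0,0,0.0113,0.0004,0,0],[0,0,0,0.0112,-0.0014,0,0],[0,0,0,0.0109,-0.0032,0,0],[0,0,0,0.0102,-0.0048,0,0],[0,0,0,0,0,0,0]]]'
python3 - <<'E'
from fit import *
im=optics.get_image("side");cv2.imwrite("pics/s1.png",cv2.resize(im[60:285,120:420,::-1],(800,600)))
im=optics.get_image("top")
for c in("top","side"):
  for n in("peg_top","next_groove"): print(c,n,[(np.round(q["at"],1).tolist(),round(q["p"],2)) for q in nets.pinpoint(c,n)])
E
```

```text
time: 2.7
tool_pos: [0.5462, 0.219, 0.0483]
eef_rot: [3.141, 0.005, 2.851]
ft_force: [3.6, -3.3, -1.5]
width: 0.0001
finger_force: 2.3
time: 3.3
tool_pos: [0.4885, 0.2279, 0.0467]
eef_rot: [3.142, -0.001, 2.85]
ft_force: [-0.1, 0.4, -0.0]
width: -0.0001
finger_force: 0.0
top peg_top [([195.0, 202.6], 0.73), ([228.7, 189.5], 0.63)]
top next_groove [([229.7, 188.3], 0.63)]
side peg_top [([78.5, 175.3], 0.61)]
side next_groove [([79.7, 215.1], 0.88), ([231.4, 177.6], 0.86)]
```

View pics/s1.png

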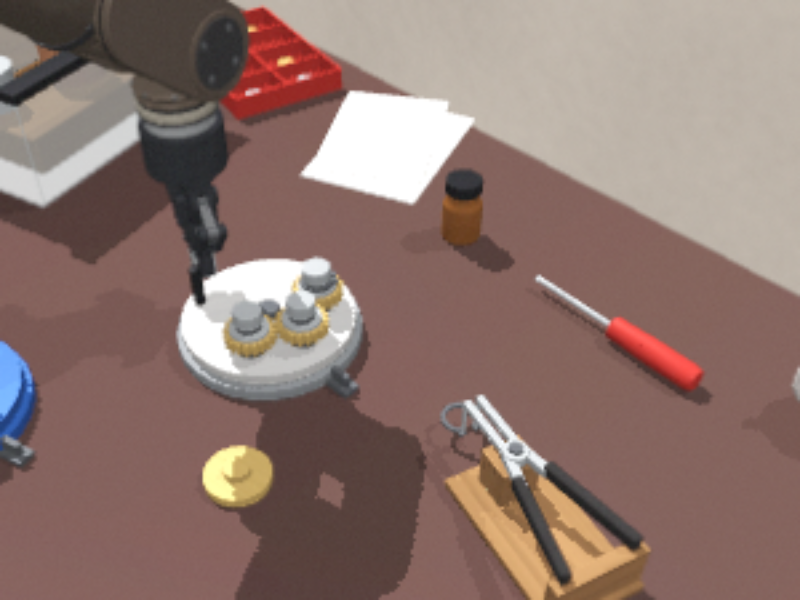

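The side picture shows the bare middle axle at the pointer, the fingers at crop px (200,290) touching nothing, and the peg hidden behind them. I retreat and refine the pliers' pose from the handle ends and ring in the two earlier crops.

```bash
python3 -m creep '[[[0,0,0,0,0,-0.04,0],[0,0,0,0,0,-0.04,0.5],[0,0,0,0,0,-0.04,1],[0,0,0,0,0,-0.03,1]]]'
python3 - <<'E'
from fit import *
T=lambda p:(p[0]/4+165-.375,p[1]/4+130-.375); S=lambda p:(p[0]/4+170-.375,p[1]/4+130-.375)
a=[atz("top",T(p),.057) for p in((757,193),(735,278))];b=[atz("side",S(p),.057) for p in((755,533),(645,583))]
for e,c,q in((a,"top",T((485,180))),(b,"side",S((484,346)))):
    m=(e[0]+e[1])/2;r=atz(c,q,.02);d=r-m;print(c,"end",m,"splay",np.linalg.norm(e[0]-e[1]),"ring",r,"len",np.hypot(*d[:2]),"yaw",np.arctan2(d[1],d[0]))
f=[atz("top",T(p),.01) for p in((556,143),(762,185),(738,297),(528,250))];print(np.array(f))
for c in("top","side"):
  optics.get_image(c)
  for n in("peg_top","next_groove","handles_mid","ring_hole","pliers","front_mark"): print(c,n,[(np.round(q["at"],1).tolist(),round(q["p"],2)) for q in nets.pinpoint(c,n)])
E
```

```text
time: 4.0
tool_pos: [0.4913, 0.2278, 0.1991]
eef_rot: [3.14, 0.002, 2.85]
ft_force: [1.0, -1.0, 0.3]
width: 0.0432
finger_force: 0.0
top end [ 0.502  -0.2529  0.057 ] splay 0.06569201682028895 ring [ 0.5514 -0.0621  0.02  ] len 0.19713560036945726 yaw 1.317552633913837
side end [ 0.5036 -0.2488  0.057 ] splay 0.06458812785748098 ring [ 0.5519 -0.0603  0.02  ] len 0.19456350982496573 yaw 1.3200966921004333
[[ 0.5802 -0.1184  0.01  ]
 [ 0.5443 -0.277   0.01  ]
 [ 0.458  -0.2552  0.01  ]
 [ 0.4975 -0.0945  0.01  ]]
top peg_top [([193.4, 206.1], 0.98)]
top next_groove [([231.3, 190.9], 0.86)]
top handles_mid [([337.9, 183.2], 0.96), ([331.5, 274.9], 0.92)]
top ring_hole [([288.8, 176.3], 0.7), ([322.9, 224.5], 0.64), ([257.1, 232.9], 0.36)]
top pliers [([312.4, 176.7], 0.66), ([330.6, 253.7], 0.57)]
top front_mark [([249.5, 188.5], 0.77), ([206.7, 279.1], 0.49)]
side peg_top [([192.5, 158.9], 0.91), ([80.6, 177.0], 0.67)]
side next_groove [([77.9, 213.3], 0.87), ([231.3, 176.1], 0.77), ([308.4, 248.6], 0.34)]
side handles_mid [([330.8, 255.6], 0.71), ([220.9, 346.0], 0.66)]
side ring_hole [([292.8, 218.2], 0.86), ([281.0, 296.3], 0.55)]
side pliers [([252.2, 318.9], 0.7), ([311.6, 233.3], 0.66)]
side front_mark [([117.0, 225.0], 0.82), ([245.1, 200.2], 0.6)]
```

```bash
python3 -m creep '[[[0,0,8,0,0,0,1],[0,0,8,0,0,0,1],[0,0,8,0,0,0,1],[0,0,8,0,0,0,1],[0,0,8,0,0,0,1],[0,0,8,0,0,0,1],[0,0,8,0,0,0,1],[0,0,8,0,0,0,1],[0,0,8,0,0,0,1],[0,0,8,0,0,0,1],[0,0,7.6,0,0,0,1]]]' && python3 -m creep '[[[0,0,0,-0.0411,0.0129,0.005,1],[0,0,0,-0.0411,0.0129,0.005,1],[0,0,0,-0.0411,0.0129,0.005,1],[0,0,0,-0.0411,0.0129,0.005,1],[0,0,0,-0.0411,0.0129,0.005,1],[0,0,0,-0.0411,0.0129,0.005,1],[0,0,0,-0.0411,0.0129,0.005,1],[0,0,0,-0.0411,0.0129,0.005,1],[0,0,0,-0.0411,0.0129,0.005,1],[0,0,0,-0.0411,0.0129,0.005,1],[0,0,0,0,0,0,1]]]'
```

```text
time: 5.8
tool_pos: [0.4904, 0.2275, 0.1962]
eef_rot: [-3.141, 0.0, 1.315]
ft_force: [0.1, -0.3, 0.4]
width: 0.0851
finger_force: 0.0
time: 6.9
tool_pos: [0.5137, -0.2072, 0.146]
eef_rot: [3.141, 0.001, 1.316]
ft_force: [0.0, -0.0, -0.2]
width: 0.086
finger_force: 0.0
```

```bash
python3 -m creep '[[[0,0,0,0.005,0,0.02,1],[0,0,0,0,0,0.02,1],[0,0,0,0,0,0.02,1],[0,0,0,0,0,0.02,1],[0,0,0,0,0,0.015,1],[0,0,0,0,0,0.015,1],[0,0,0,0,0,0,1]]]'
python3 - <<'E'
from fit import *
im=optics.get_image("side");cv2.imwrite("pics/s2.png",cv2.resize(im[130:320,210:460,::-1],(800,600)))
E
```

```text
time: 7.6
tool_pos: [0.5136, -0.1965, 0.034]
eef_rot: [-3.137, -0.001, 1.321]
ft_force: [1.0, 0.1, 0.0]
width: 0.0856
finger_force: 0.0
```

View pics/s2.png

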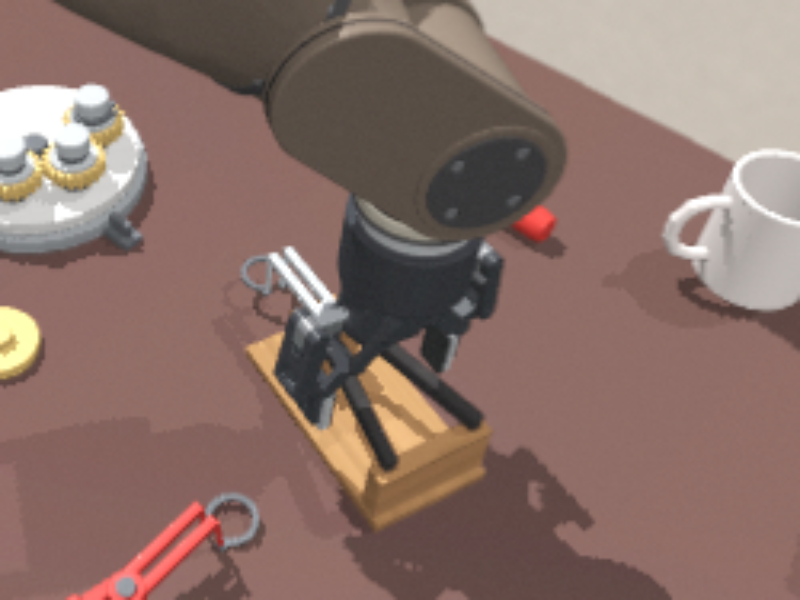

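The fingers straddle the handles: pads at crop (325,400) and (440,345), handles between them. I shift 5 mm back and close.

```bash
python3 -m creep '[[[0,0,0,-0.005,0.001,-0.001,1],[0,0,0,0,0,0,0.6],[0,0,0,0,0,0,0.4],[0,0,0,0,0,0,0.2],[0,0,0,0,0,0,0],[0,0,0,0,0,0,0],[0,0,0,0,0,0,0],[0,0,0,0,0,0,0],[0,0,0,0,0,0,0],[0,0,0,0,0,0,0]]]' 90
python3 -c "
from h import *
print(monitor.get_obs())"
```

```text
time: 8.65
tool_pos: [0.5199, -0.2068, 0.0431]
eef_rot: [3.128, 0.006, 1.323]
ft_force: [1.0, -3.7, 13.3]
width: 0.0223
finger_force: 88.7
{'time': 8.65, 'joint_positions': array([-5.59282898e-01,  2.61112842e-01,  1.98939841e+00, -1.73120646e-03,
        8.76045542e-01, -3.10389310e-01]), 'joint_velocities': array([ 1.77336049e-04, -7.03343171e-05, -1.81452639e-04,  4.40533194e-04,
       -6.79683647e-04, -2.34748228e-04]), 'tau': array([  0.89943543, -26.30121589, -16.23874068,   0.43646017,
         0.67888074,   0.37643077]), 'tool_pos': array([ 0.51992018, -0.20679874,  0.04313338]), 'eef_rot': array([3.1276871 , 0.00587413, 1.32296021]), 'ft_force': array([ 0.97663758, -3.69849347, 13.25244645]), 'wrist_torque': array([-0.356975  , -0.35208254,  0.39858626]), 'finger_force': 88.70269979350269, 'width': 0.02233479505055905}
```

Run:
```python
from fit import *
im=optics.get_image("side");cv2.imwrite("pics/s3.png",cv2.resize(im[180:285,270:410,::-1],(800,600),interpolation=cv2.INTER_CUBIC))
```

```text
(no output)
```

View pics/s3.png

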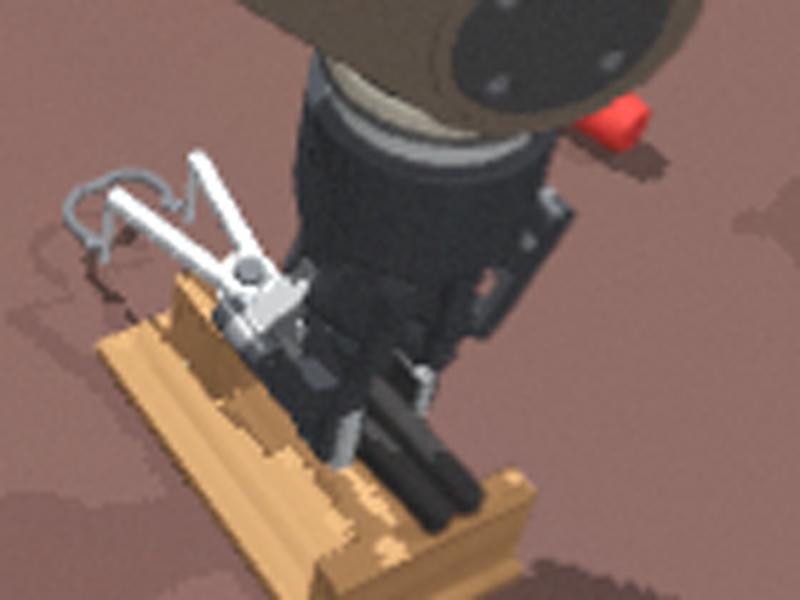

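The crop shows the handles parallel between the pads at (380,440), fully squeezed, with the ring spread at (125,215). I lift and measure the ring and axle.

```bash
python3 -m creep '[[[0,0,0,0,0,-0.005,0],[0,0,0,0,0,-0.005,0],[0,0,0,0,0,-0.01,0],[0,0,0,0,0,-0.015,0],[0,0,0,0,0,-0.015,0],[0,0,0,0,0,-0.02,0],[0,0,0,0,0,-0.02,0],[0,0,0,0,0,-0.015,0],[0,0,0,0,0,-0.005,0],[0,0,0,0,0,0,0],[0,0,0,0,0,0,0]]]'
python3 - <<'E'
from fit import *
W={}
for c in("top","side"):
  cv2.imwrite(f"pics/l_{c}.png",optics.get_image(c)[:,:,::-1])
  for n in("peg_top","next_groove","handles_mid","ring_hole","pliers","front_mark","index_base"): print(c,n,[(np.round(q["at"],1).tolist(),round(q["p"],2)) for q in nets.pinpoint(c,n)])
s=4
ims=[]
for c,x0,y0 in(("top",195,150),("side",190,110)):
  im=cv2.imread(f"pics/l_{c}.png")[y0:y0+75,x0:x0+125];ims.append(cv2.resize(im,None,fx=6.4,fy=4*1.0,interpolation=cv2.INTER_CUBIC) if 0 else cv2.resize(im,(500,300),interpolation=cv2.INTER_CUBIC))
cv2.imwrite("pics/l_both.png",np.vstack(ims))
print(monitor.get_obs())
E
```

```text
time: 9.8
tool_pos: [0.5142, -0.2025, 0.1465]
eef_rot: [-3.14, -0.0, 1.321]
ft_force: [0.4, -0.0, -1.9]
width: 0.0222
finger_force: 87.5
top peg_top [([148.9, 283.2], 0.81), ([193.9, 202.4], 0.62), ([247.7, 187.4], 0.19)]
top next_groove [([231.3, 189.4], 0.97), ([187.6, 305.6], 0.83)]
top handles_mid []
top ring_hole [([286.1, 176.0], 0.66), ([259.5, 233.7], 0.48)]
top pliers [([313.3, 175.0], 0.74)]
top front_mark [([248.5, 187.9], 0.87), ([207.8, 280.2], 0.74)]
top index_base [([218.3, 193.6], 0.6), ([176.2, 285.6], 0.6)]
side peg_top [([79.0, 175.1], 0.74), ([190.8, 161.4], 0.71)]
side next_groove [([79.6, 215.9], 0.8)]
side handles_mid [([220.7, 344.8], 0.98), ([337.9, 220.0], 0.63)]
side ring_hole [([281.0, 294.8], 0.98), ([292.1, 184.7], 0.74), ([210.7, 235.5], 0.72)]
side pliers [([315.6, 198.3], 0.97), ([253.5, 319.0], 0.7), ([293.1, 149.5], 0.39)]
side front_mark [([245.9, 197.4], 0.93), ([117.9, 224.6], 0.78)]
side index_base [([224.6, 188.0], 0.85), ([96.1, 214.0], 0.57)]
{'time': 10.6, 'joint_positions': array([-0.5588,  0.1054,  1.9485, -0.    ,  1.0876, -0.3089]), 'joint_velocities': array([-0.002 , -0.0001,  0.0013, -0.0017, -0.0012,  0.0011]), 'tau': array([ -0.0016, -32.2663, -27.9569,   0.0868,   0.0348,  -0.    ]), 'tool_pos': array([ 0.5148, -0.2029,  0.1474]), 'eef_rot': array([3.1415, 0.0001, 1.3209]), 'ft_force': array([-0.1391,  0.1939, -2.505 ]), 'wrist_torque': array([-0.0884,  0.074 ,  0.0082]), 'finger_force': 87.56084196735173, 'width': 0.022146645502981822}
```

View pics/l_both.png

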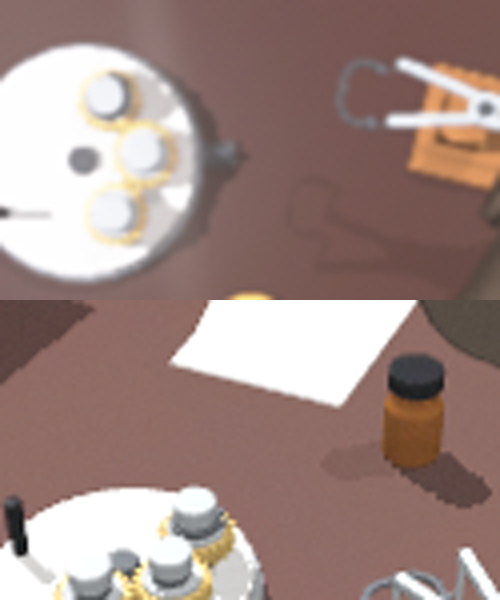

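Run:
```python
from fit import *
print("axle top",atz("top",(229.9,187.4),.076),"side",atz("side",(231.3,172.6),.076))
print("ring top",atz("top",(286.9,172.9),.124),atz("top",(286.1,176),.124),"side net",atz("side",(292.1,184.7),.124), tri((286.9,172.9),(292.1,184.7)))
print("pivot", tri((195+487/4-.4,150+108/4-.4),(315.6,198.3)))
B=[("top","front_mark",(249,189)),("top","next_groove",(231.3,190)),("top","index_base",(218.5,192.5)),("top","peg_top",(193.6,204)),
("side","front_mark",(245,198.5)),("side","next_groove",(231.3,176.8)),("side","index_base",(223.5,187)),("side","peg_top",(191.7,160))]
x,r=fit(lambda x:base(x,1.047),[.5,.15,0],B);print(x,base(x,1.047),r)
```

```text
axle top [0.5109 0.1059 0.076 ] side [0.5102 0.1041 0.076 ]
ring top [ 0.5447 -0.0593  0.124 ] [ 0.536  -0.0568  0.124 ] side net [ 0.5476 -0.0606  0.124 ] (array([ 0.5457, -0.0603,  0.1248]), np.float64(0.002990222951451048))
pivot (array([ 0.5297, -0.1382,  0.1519]), np.float64(0.00018495653809837744))
[0.5052 0.1531 0.0388] {'index_base': array([0.5052, 0.1531, 0.    ]), 'front_mark': array([0.5092, 0.0512, 0.019 ]), 'peg_top': array([0.4668, 0.214 , 0.072 ]), 'next_groove': array([0.5071, 0.1032, 0.058 ])} [[ 0.2811  0.08  ]
 [ 0.06   -0.8793]
 [-1.5763 -1.0463]
 [-0.0312 -0.829 ]
 [ 0.9491  2.0089]
 [-0.2574  2.056 ]
 [-3.5419 -0.7611]
 [-0.5241  0.8082]]
```

```bash
python3 -m creep '[[[0,0,0,0.0189,-0.0093,0,0],[0,0,0,0.0189,-0.0093,0,0],[0,0,0,0.0189,-0.0093,0,0],[0,0,0,0.0189,-0.0093,0,0],[0,0,0,0.0189,-0.0093,0,0],[0,0,0,0.0189,-0.0093,0,0],[0,0,0,0.0189,-0.0093,0,0],[0,0,0,0.0189,-0.0093,0,0],[0,0,0,0,0,0.015,0],[0,0,0,0,0,0.015,0],[0,0,0,0,0,0,0]]]'
python3 - <<'E'
from fit import *
for c in("top","side"):
  cv2.imwrite(f"pics/m_{c}.png",optics.get_image(c)[:,:,::-1])
  for n in("next_groove","ring_hole","pliers"): print(c,n,[(np.round(q["at"],1).tolist(),round(q["p"],2)) for q in nets.pinpoint(c,n)])
ims=[]
for c,x0,y0 in(("top",200,160),("side",195,130)):
  ims.append(cv2.resize(cv2.imread(f"pics/m_{c}.png")[y0:y0+60,x0:x0+80],(400,300),interpolation=cv2.INTER_CUBIC))
cv2.imwrite("pics/m_both.png",np.vstack(ims))
o=monitor.get_obs();print(o["time"],o["tool_pos"],o["eef_rot"],o["ft_force"])
E
```

```text
time: 11.7
tool_pos: [0.4775, -0.0358, 0.1151]
eef_rot: [-3.136, -0.0, 1.323]
ft_force: [-0.7, -0.4, -2.1]
width: 0.0221
finger_force: 87.7
top next_groove [([186.6, 305.3], 0.88), ([230.6, 188.3], 0.72)]
top ring_hole [([229.5, 188.7], 0.65), ([323.4, 225.7], 0.6)]
top pliers [([255.9, 192.8], 0.64), ([331.5, 250.4], 0.63)]
side next_groove [([230.4, 179.6], 0.97), ([79.6, 216.1], 0.96)]
side ring_hole [([234.3, 167.7], 0.91), ([280.2, 295.1], 0.66)]
side pliers [([246.7, 173.4], 0.95), ([251.4, 322.1], 0.6)]
12.1 [ 0.4805 -0.0381  0.118 ] [3.1403 0.     1.3206] [-0.1295  0.2255 -2.2314]
```

View pics/m_both.png

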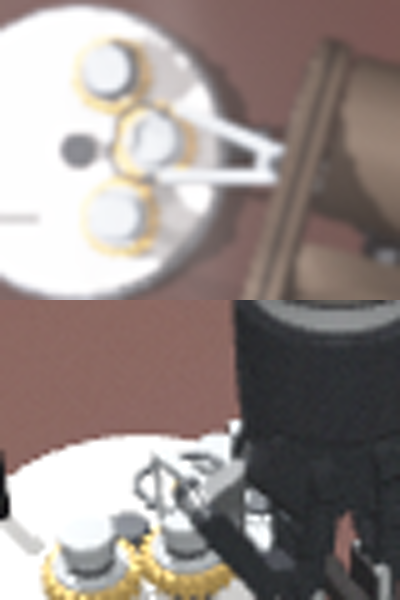

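```bash
cat > rf.py <<'E'
from fit import *
from scipy.ndimage import map_coordinates
from scipy.optimize import minimize
L={c:cv2.imread(f"pics/l_{c}.png").astype(float) for c in("top","side")}
def samp(I,c,X):
    p=proj(c,X); return map_coordinates(I,[p[:,1],p[:,0]],order=1)
def arc(C,r,a): return np.stack([C[0]+r*np.cos(a),C[1]+r*np.sin(a),C[2]+0*a],1)
def grid(f,x0,step,n):
    best=max(((f(np.array(x0)+step*np.array([i,j]))),i,j) for i in range(-n,n+1) for j in range(-n,n+1))
    return np.array(x0)+step*np.array(best[1:]),best[0]
def ringfit(I,c,z,x0,yaw,n=14):   # I bright where the ring is
    a=yaw+np.linspace(-2.0,2.0,60)
    f=lambda x:sum(samp(I,c,arc((x[0],x[1],z),r,a)).mean() for r in(.0180,.0200))/2-(samp(I,c,arc((x[0],x[1],z),.0255,a)).mean()+samp(I,c,arc((x[0],x[1],z),.013,a)).mean())/2
    return grid(f,x0,.001,n)
E
python3 - <<'E'
from rf import *
M={c:cv2.imread(f"pics/m_{c}.png").astype(float) for c in L}
for c in L:
    D=np.abs(L[c]-M[c]).sum(2)
    for z in(.090,.095,.100): print(c,"m ring",z,ringfit(D,c,z,(.5105,.105),1.35))
    D=np.abs(L[c]-cv2.imread(f"pics/{c}0.png").astype(float)).sum(2)
    for z in(.12,.125,.13): print(c,"l ring",z,ringfit(D,c,z,(.546,-.06),1.35))
    V=L[c].sum(2); a=np.linspace(0,6.28,60)
    def ax(x):
        return sum(samp(V,c,arc((x[0]+.05*np.cos(t),x[1]+.05*np.sin(t),.076),.0125,a)).mean()-samp(V,c,arc((x[0]+.05*np.cos(t),x[1]+.05*np.sin(t),.076),.0165,a)).mean() for t in x[2]-np.pi/2+np.array([-1,0,1])*np.pi/3)
    b=max((ax(np.array([.507+.001*i,.153+.001*j,.02*k])),i,j,k) for i in range(-7,8) for j in range(-7,8) for k in range(-3,4))
    x=np.array([.507+.001*b[1],.153+.001*b[2],.02*b[3]]);print(c,"plate",x,b[0],"axle",x[0]+.05*np.sin(x[2]),x[1]-.05*np.cos(x[2]))
E
```

```text
Traceback (most recent call last):
  File "rf.py", line 14, in ringfit
    return grid(f,x0,.001,n)
  File "rf.py", line 9, in grid
    best=max(((f(np.array(x0)+step*np.array([i,j]))),i,j) for i in range(-n,n+1) for j in range(-n,n+1))
  File "rf.py", line 9, in <genexpr>
    best=max(((f(np.array(x0)+step*np.array([i,j]))),i,j) for i in range(-n,n+1) for j in range(-n,n+1))
               ~^^^^^^^^^^^^^^^^^^^^^^^^^^^^^^^^^^^
  File "rf.py", line 13, in <lambda>
    f=lambda x:sum(samp(I,c,arc((x[0],x[1],z),r,a)).mean() for r in(.0180,.0200))/2-(samp(I,c,arc((x[0],x[1],z),.0255,a)).mean()+samp(I,c,arc((x[0],x[1],z),.013,a)).mean())/2
               ~~~^^^^^^^^^^^^^^^^^^^^^^^^^^^^^^^^^^^^^^^^^^^^^^^^^^^^^^^^^^^^^^^
  File "rf.py", line 13, in <genexpr>
    f=lambda x:sum(samp(I,c,arc((x[0],x[1],z),r,a)).mean() for r in(.0180,.0200))/2-(samp(I,c,arc((x[0],x[1],z),.0255,a)).mean()+samp(I,c,arc((x[0],x[1],z),.013,a)).mean())/2
                   ~~~~^^^^^^^^^^^^^^^^^^^^^^^^^^^^
  File "rf.py", line 6, in samp
    p=proj(c,X); return map_coordinates(I,[p[:,1],p[:,0]],order=1)
  File "h.py", line 13, in proj
    k,d,R,t=K(c); return cv2.projectPoints(np.array(X,float).reshape(-1,1,3),cv2.Rodrigues(R)[0],t,k,d)[0][:,0]
            ~^^^
  File "h.py", line 5, in K
    i=optics.camera_info(c); f=192/np.tan(np.radians(i["vfov"])/2)
ValueError: time passes only in moves, steps and waits
```

```bash
sed -i 's/^def K(c):/import functools\n@functools.lru_cache\ndef K(c):/' h.py
cat > m1.py <<'E'
from rf import *
M={c:cv2.imread(f"pics/m_{c}.png").astype(float) for c in L}
for c in L:
    D=np.abs(L[c]-M[c]).sum(2)
    for z in(.090,.095,.100): print(c,"m ring",z,ringfit(D,c,z,(.5105,.105),1.35))
    D=np.abs(L[c]-cv2.imread(f"pics/{c}0.png").astype(float)).sum(2)
    for z in(.12,.125,.13): print(c,"l ring",z,ringfit(D,c,z,(.546,-.06),1.35))
    V=L[c].sum(2); a=np.linspace(0,6.28,60)
    def ax(x):
        return sum(samp(V,c,arc((x[0]+.05*np.cos(t),x[1]+.05*np.sin(t),.076),.0125,a)).mean()-samp(V,c,arc((x[0]+.05*np.cos(t),x[1]+.05*np.sin(t),.076),.0165,a)).mean() for t in x[2]-np.pi/2+np.array([-1,0,1])*np.pi/3)
    b=max((ax(np.array([.507+.001*i,.153+.001*j,.02*k])),i,j,k) for i in range(-7,8) for j in range(-7,8) for k in range(-3,4))
    x=np.array([.507+.001*b[1],.153+.001*b[2],.02*b[3]]);print(c,"plate",x,b[0],"axle",x[0]+.05*np.sin(x[2]),x[1]-.05*np.cos(x[2]))
E
python3 m1.py
```

```text
top m ring 0.09 (array([0.5075, 0.11  ]), np.float64(67.76221065036852))
top m ring 0.095 (array([0.5075, 0.109 ]), np.float64(69.28583954501275))
top m ring 0.1 (array([0.5065, 0.109 ]), np.float64(70.80571180062346))
top l ring 0.12 (array([ 0.544, -0.074]), np.float64(39.82419448292296))
top l ring 0.125 (array([ 0.543, -0.074]), np.float64(44.47908674533271))
top l ring 0.13 (array([ 0.543, -0.074]), np.float64(48.88736316048748))
top plate [0.51  0.156 0.04 ] 189.29428529456106 axle 0.5119994667093317 0.1060399946669511
side m ring 0.09 (array([0.5155, 0.113 ]), np.float64(119.46258081624488))
side m ring 0.095 (array([0.5115, 0.108 ]), np.float64(124.07353608411408))
side m ring 0.1 (array([0.5085, 0.103 ]), np.float64(129.40516160196873))
side l ring 0.12 (array([ 0.544, -0.055]), np.float64(114.78763358404883))
side l ring 0.125 (array([ 0.54 , -0.058]), np.float64(111.90708260346338))
side l ring 0.13 (array([ 0.535, -0.062]), np.float64(109.83463728563368))
side plate [0.51  0.155 0.04 ] 432.34066919803377 axle 0.5119994667093317 0.1050399946669511
```

```bash
python3 -m creep '[[[0,0,0,-0.0012,0.0034,0.005,0],[0,0,0,0,0,0.005,0],[0,0,0,0,0,0.001,0],[0,0,0,0,0,0,0],[0,0,0,0,0,0,0]]]'
cat > m2.py <<'E'
from rf import *
import sys
tag=sys.argv[1]; view=len(sys.argv)>2; ims=[]
M={}
for c in L:
    cv2.imwrite(f"pics/{tag}_{c}.png",optics.get_image(c)[:,:,::-1]);M[c]=cv2.imread(f"pics/{tag}_{c}.png").astype(float)
o=monitor.get_obs();print(o["time"],o["tool_pos"],o["eef_rot"],o["ft_force"]);zz=o["tool_pos"][2]-.022
for c in L:
    D=np.abs(L[c]-M[c]).sum(2)
    for z in zz+np.array([-.004,0,.004]):
        q=ringfit(D,c,z,(.511,.105),1.35,10);print(c,"ring",z,q)
        if abs(z-zz)<1e-6: R=q[0]
    x0,y0=(212,168) if c=="top" else (212,148)
    im=cv2.resize(cv2.imread(f"pics/{tag}_{c}.png")[y0:y0+45,x0:x0+40],(400,450),interpolation=cv2.INTER_CUBIC)
    im2=im.copy();A=np.linspace(0,6.28,80)
    def ln(C,r,a,col,cl):cv2.polylines(im2,[((proj(c,arc(C,r,a))-[x0,y0]+.5)*10).astype(np.int32)],cl,col,1)
    ln((.512,.1055,.076),.014,A,(0,255,0),True)
    for r in(.017,.021): ln((R[0],R[1],zz),r,1.35+np.linspace(-2.3,2.3,60),(0,0,255),False)
    ims.append(np.hstack([im2]))
cv2.imwrite(f"pics/{tag}_both.png",np.hstack(ims))
E
python3 m2.py n
```

```text
time: 12.6
tool_pos: [0.483, -0.04, 0.1062]
eef_rot: [-3.141, -0.0, 1.321]
ft_force: [0.4, -0.2, -2.1]
width: 0.0223
finger_force: 87.7
12.7 [ 0.4831 -0.04    0.1064] [ 3.1414 -0.      1.3209] [-0.3769 -1.1919 -2.0883]
top ring 0.08043123667407737 (array([0.512, 0.105]), np.float64(62.597040519567365))
top ring 0.08443123667407737 (array([0.512, 0.105]), np.float64(63.03230702057275))
top ring 0.08843123667407737 (array([0.511, 0.104]), np.float64(63.98833659073734))
side ring 0.08043123667407737 (array([0.509, 0.105]), np.float64(71.65651411689112))
side ring 0.08443123667407737 (array([0.506, 0.101]), np.float64(65.68825564150023))
side ring 0.08843123667407737 (array([0.51, 0.1 ]), np.float64(67.52692251445279))
```

View pics/n_both.png

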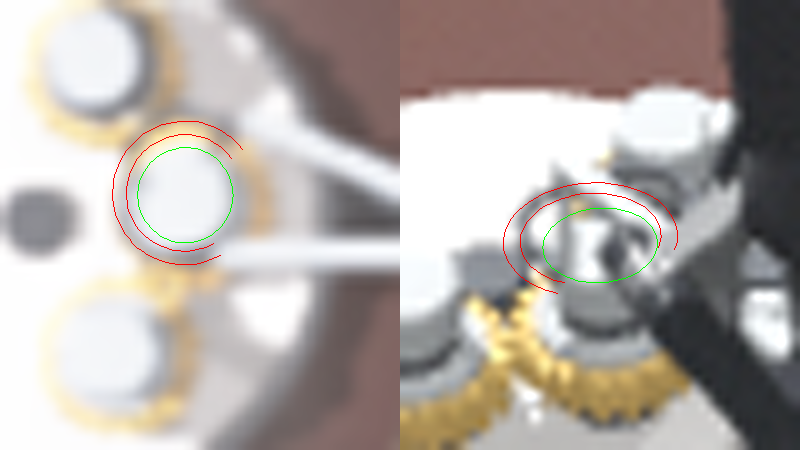

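The top view (left) shows the ring, fit centre (185,193), concentric with the axle disc at (185,195). The side view is consistent, so I descend and watch the force.

```bash
python3 -m creep '[[[0,0,0,0,0,0.002,0],[0,0,0,0,0,0.002,0],[0,0,0,0,0,0.002,0],[0,0,0,0,0,0.002,0],[0,0,0,0,0,0,0],[0,0,0,0,0,0,0]]]'; python3 -m creep '[[[0,0,0,0,0,0.002,0],[0,0,0,0,0,0.002,0],[0,0,0,0,0,0,0],[0,0,0,0,0,0,0]]]'
```

```text
time: 13.3
tool_pos: [0.4833, -0.04, 0.0986]
eef_rot: [3.141, -0.0, 1.321]
ft_force: [-0.6, 0.4, -1.0]
width: 0.0221
finger_force: 87.9
time: 13.7
tool_pos: [0.4825, -0.0398, 0.0937]
eef_rot: [-3.14, 0.0, 1.321]
ft_force: [-0.8, -0.5, -2.2]
width: 0.0225
finger_force: 87.7
```

```bash
python3 -m creep '[[[0,0,0,0,0,0.002,0],[0,0,0,0,0,0.002,0],[0,0,0,0,0,0.002,0],[0,0,0,0,0,0.002,0],[0,0,0,0,0,0,0],[0,0,0,0,0,0,0]]]'; python3 -m creep '[[[0,0,0,0,0,0.001,0],[0,0,0,0,0,0.001,0],[0,0,0,0,0,0,0],[0,0,0,0,0,0,0]]]';python3 -m creep '[[[0,0,0,0,0,0.001,0],[0,0,0,0,0,0.001,0],[0,0,0,0,0,0,0],[0,0,0,0,0,0,0]]]'
```

```text
time: 14.3
tool_pos: [0.4829, -0.0399, 0.0861]
eef_rot: [-3.141, 0.0, 1.321]
ft_force: [-0.5, 0.3, -3.2]
width: 0.0221
finger_force: 87.6
time: 14.7
tool_pos: [0.4831, -0.04, 0.0844]
eef_rot: [3.141, -0.0, 1.321]
ft_force: [0.3, -0.0, -1.8]
width: 0.0225
finger_force: 87.6
time: 15.1
tool_pos: [0.4831, -0.04, 0.0823]
eef_rot: [3.142, -0.0, 1.321]
ft_force: [-0.6, 0.1, -3.0]
width: 0.0224
finger_force: 87.7
```

```bash
python3 -m creep '[[[0,0,0,0,0,0.001,0],[0,0,0,0,0,0.001,0],[0,0,0,0,0,0,0],[0,0,0,0,0,0,0]]]';python3 -m creep '[[[0,0,0,0,0,0.001,0],[0,0,0,0,0,0,0],[0,0,0,0,0,0,0]]]'; python3 -c "
from h import *
print(monitor.get_obs()['wrist_torque'])"
```

```text
time: 15.5
tool_pos: [0.4832, -0.04, 0.0804]
eef_rot: [3.141, -0.0, 1.321]
ft_force: [-0.3, -0.9, -1.2]
width: 0.0223
finger_force: 87.7
time: 15.8
tool_pos: [0.4832, -0.0401, 0.0795]
eef_rot: [3.141, 0.0, 1.321]
ft_force: [0.2, -0.3, -0.7]
width: 0.0223
finger_force: 87.9
[-0.06985997 -0.00411658  0.00373015]
```

```bash
for i in 1; do python3 -m creep '[[[0,0,0,0,0,0.001,0],[0,0,0,0,0,0,0],[0,0,0,0,0,0,0]]]'; done; python3 -c "
from h import *
print(monitor.get_obs()['wrist_torque'])"
python3 -m creep '[[[0,0,0,0,0,0.001,0],[0,0,0,0,0,0,0],[0,0,0,0,0,0,0]]]'; python3 -c "
from h import *
print(monitor.get_obs()['wrist_torque'])"
```

```text
time: 16.1
tool_pos: [0.4833, -0.0401, 0.0785]
eef_rot: [3.141, 0.0, 1.321]
ft_force: [-0.6, -1.8, 0.1]
width: 0.0223
finger_force: 88.0
[-0.02913917 -0.0122828   0.03771014]
time: 16.4
tool_pos: [0.4833, -0.0401, 0.0775]
eef_rot: [3.141, 0.0, 1.321]
ft_force: [-0.6, -1.5, 0.3]
width: 0.0224
finger_force: 88.1
[-0.05842392  0.01253315  0.04088593]
```

The ring touched the washer near TCP z 0.080, as expected. I back off 3 mm so it sits lightly in the groove, then check with both cameras.

```bash
python3 -m creep '[[[0,0,0,0,0,-0.0015,0],[0,0,0,0,0,-0.0015,0],[0,0,0,0,0,0,0],[0,0,0,0,0,0,0],[0,0,0,0,0,0,0]]]'; python3 m2.py f
python3 - <<'E'
from h import *
for c in("top","side"):
  for n in("ring_hole","next_groove","peg_top"): print(c,n,[(np.round(q["at"],1).tolist(),round(q["p"],2)) for q in nets.pinpoint(c,n)])
o=monitor.get_obs();print(o["ft_force"],o["wrist_torque"])
E
```

```text
time: 16.9
tool_pos: [0.4828, -0.0398, 0.0801]
eef_rot: [-3.141, -0.0, 1.321]
ft_force: [-0.4, 0.0, -2.4]
width: 0.0225
finger_force: 87.7
17.0 [ 0.4828 -0.0398  0.0801] [-3.141  -0.0001  1.3211] [-0.4938 -0.1157 -1.0204]
top ring 0.05410650734342848 (array([0.513, 0.106]), np.float64(99.8094853604219))
top ring 0.058106507343428475 (array([0.513, 0.106]), np.float64(100.92074617532234))
top ring 0.06210650734342847 (array([0.513, 0.105]), np.float64(102.4184577145014))
side ring 0.05410650734342848 (array([0.515, 0.107]), np.float64(89.43881714109021))
side ring 0.058106507343428475 (array([0.513, 0.103]), np.float64(92.43718336733869))
side ring 0.06210650734342847 (array([0.51 , 0.099]), np.float64(95.59049301900782))
top ring_hole [([322.8, 225.4], 0.83), ([231.8, 187.0], 0.45)]
top next_groove [([229.9, 190.7], 0.88), ([188.0, 306.3], 0.66)]
top peg_top [([194.0, 203.4], 0.87)]
side ring_hole [([282.0, 298.0], 0.83), ([234.5, 180.5], 0.6)]
side next_groove [([230.2, 177.3], 0.74), ([80.7, 213.0], 0.66)]
side peg_top [([79.2, 175.0], 0.79), ([190.1, 158.9], 0.78), ([245.0, 188.8], 0.68)]
[-0.58643139  0.87477387 -2.51562517] [ 0.05991974 -0.01050699  0.0096771 ]
```

```bash
python3 -c "
from cell import ctrl
print(ctrl.close_job())"
```

```text
the job is handed in; nothing more can be done
None
```

I turned the plate one click and handed the job in at about 17 s, with the spread ring held around the next axle's groove. The cameras put the ring about 1 mm off the axle and 1 mm below the groove centre, it is barely touching the washer, and the verdict was not shown.

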